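Drop the flowmeter stand's rear leg, then hold the flowmeter plumb for a reading

ROBOT

A 6-joint arm with a two-finger parallel gripper is mounted at the origin on the work surface. World frame = base frame: x ahead of the robot, y to its left, z up, the work surface at z = 0. Lengths are in mm, angles in rad, forces in N, time in s.
With the tool pointing down it reaches from about 225 to 875 mm from the base axis. Payload 3.4 kg.
Tool frame: the origin (TCP) lies midway between the tips of the shut fingers; the grasp point (between the pads) lies bot.grip_point_offset behind it (bot.grip_point_offset is the distance from the TCP to the grasp point, in mm); z points along the fingers, y is the line along which they close (so a half turn about z gives the same grasp; the last joint's range is limited). The gripper opens to 85 mm and grips with 20 to 120 N. Pads are 22 mm wide; open, the fingers measure 114 mm over their backs; the gripper's body (76 mm by 85 mm) begins 54 mm behind the grasp point. The pads swing forward as they close: fully open they stand 13 mm farther back than shut.
Start: joints at [-1.445, 0.276, 1.505, -0, 1.361, -0.121], TCP at [140.471, -557.612, 231.328] pointing down, gripper open.
Joint ranges: [-2.89, 2.89], [-0.75, 2.08], [0.22, 2.7], [-1.18, 4.32], [0.11, 2.71], [-2.7, 2.7]. Speed limits (rad/s): [2.57, 2.57, 3.14, 3.14, 3.14, 3.14].

INTERFACE

Orientations are given as a 3x3 rotation matrix whose columns are the frame's x, y, z axes.
In Python, from rig import bot, optics gives the robot as it stands. The module is installed in compiled form; this text tells all that it offers.
- The arm moves only by the shell command python3 -m pendant 'ROWS' [FORCE]. ROWS is a JSON object of lists of equal length, an entry for each row: "angular": the turn, a rotation vector about the tool's x, y, z in degrees, a list of three; "xyz": the shift along the tool's x, y, z in cm, a list of three; "claw": the opening, from -1 (shut) to 1 (fully open). In form: {"angular": [[rx, ry, rz], ...], "xyz": [[dx, dy, dz], ...], "claw": [claw, ...]}. A call has 1 to 10 rows; each row shifts and turns the commanded pose from where the row before left it, along the tool's axes as they then stand; what a row does not reach is not made up. A row lasts 1/8 s, in which the tool goes at most 62.5 mm and 10.7 degrees, less where a joint would pass 70% of its speed; a pose out of reach is approached as far as the arm can. A call with a gripper value outside its range is refused whole. The fingers move at their own pace and stop on an object; FORCE is the grip in N (left out, the last holds). Time passes only in rows, so rows that do not move let the fingers close. It gives the time, the measured TCP pose, the force, the opening and the grip force at its end, in the units of the state.
- bot.sense(): the state, without advancing time (a new reading comes with each control period).
- optics.camera(name): name is "scene" or "side" or "wrist"; returns a dict with "frame" (420x560x3 uint8, red, green, blue), "intrinsics" (3x3 intrinsics, pixels), "R" (3x3) and "t" (3): a world point X has camera coordinates R X + t. Camera axes: x right, y down, z forward; pixel columns grow to the right and rows downward; lengths in mm; the calibration is good to about 2 mm. The wrist camera is an equidistant fisheye: a pixel r from the principal point sees the ray r / f radians off the axis. A picture is of the moment at which its call begins. There is no depth.
- bot.finish_job(): hands the job in; it is judged then, once.
The state is a dict: "clock": time; "joint_positions": joint angles; "qvel": joint speeds; "joint_torque": joint torques, N m; "eef_pos": TCP position; "tcp_rot": TCP orientation; "ft_force": force on the tool from outside, world axes, zero at the start; "moment": the same for the moment, N m; "grip_width": opening from 0.0 (shut) to 1.0 (fully open); "gripper_force": force on a finger pad.
Only numpy, scipy, OpenCV 4.12 (cv2) and the standard library are available. Lean on these libraries where they do the work, as an engineer would, in place of code of your own. Each camera call takes 0.05 s, during which the arm holds its last target. There are 200 camera calls.

TASK

Swing the yellow rear leg of the gas flowmeter stand down over centre until it snaps against its stop, so that it can catch the frame. Then take the frame by its blue carrying bar, bring it up from its forward lean until the flowmeter stands upright, and finish while still gripping the bar and holding it upright, with the leg's foot clear of the bench, so the flow can be read. Do not let the frame go over backwards, and leave the other things on the bench where they are.

Things in the scene. Friction and masses are not known exactly. Their poses are not given: they have to be found in the camera images.
- stand: grey cast foot of the flowmeter stand, 130 (x) x 210 (y) x 14 mm, heavy, fixed to the bench; place and yaw vary. Origin: on the bench under the hinge pin; z up, x to the stand's back (the leg's side), -x to its front (tube and valve). The hinge pin runs along the stand's y, 32 mm up, between two ears 46 mm high.
- frame (a joint): tilt of the tube frame (150 mm wide, about 0.85 kg) about the hinge pin: 0 upright, negative leaning to the stand's -x, positive to +x. It starts at rest on its front stops, -0.25. It swings freely and tips from 0 if let go: to the stops, or back onto the lowered leg at about +0.2 (leg up: to 1.4). Its weight keeps it on the stops against about 1 N of backward pull at the leg's foot.
- grip_bar: blue carrying bar, the top of the frame: round, 14 mm thick, 106 mm long along the stand's y. Origin: middle of the bar, on its axis, 235 mm from the hinge pin; z points away from the pin. Height of the axis: 267 mm upright, 260 mm in the forward lean (then 58 mm in front of the pin). Free all round over its length; the next part is 15 mm below its underside.
- leg (a joint): swing of the yellow leg relative to the frame: 0 stowed, pointing up, splayed 12 degrees back from the frame; 2.346 rad down against its stop, pointing down and back at 34 degrees to the frame. Its hinge is parallel to the stand's y. A bistable spring resists by 0.12 N m at 0; past about 0.7 rad the leg goes down by itself and snaps home, short of that it springs back up.
- leg_pivot (a point): hinge of the leg, at the middle of the frame's back: 125 mm from the hinge pin along the frame, 22 mm behind the frame's plane. From it the leg runs 150 mm, as a 10 mm round rod, to its foot.
- leg_foot (a point): centre of the round end of the leg's orange foot (21 mm thick, the last 37 mm of the leg). At the start it is about 309 mm above the bench, 48 mm above and 44 mm behind the carrying bar's axis; its inner side, towards the bar, is open to fingers from above. Leg down and frame upright: centre 32 mm above the bench, 105 mm behind the pin; it touches the bench at 10 mm.
- amber_bottle: brown glass reagent bottle, 64 mm across, 135 mm high, loose, standing to the stand's left; leave alone. Origin: centre of its underside.
- wrench: steel spanner 160 mm long lying to the stand's right, loose; leave alone. Origin: under its middle.
- squat_jar: white jar with a blue cap, 72 mm across, 85 mm high, loose; leave alone. Origin: centre of its underside.
- pellet_die: steel pellet die, 52 mm across, 68 mm high, loose; leave alone. Origin: centre of its underside.
- vial_rack: blue rack of small vials, 75 x 130 x 48 mm, loose; leave alone. Origin: centre of its underside.

How it is judged:
By the outcome, as a careful person would: the job done as asked, in the order asked, and still so for the second after the job is handed in, while the arm keeps its last pose, push and grip.
It also fails if it takes over 51 s, if anything falls off the work surface, if the arm or the gripper's body presses on something with over 40 N, if the wrist force passes 120 N, or if a joint passes its speed limit or range.

## Working session

There is one attempt and no reset: what is moved stays moved. The work goes in short steps, Python scripts to look and compute and a shell command to move; the robot and the scene stay as the last step left them, time stands still between calls to the robot, and variables do not carry over. Pictures are saved under pics/ and viewed, at most 10 in all, crops included, and the job is handed in when it is done.

```bash
mkdir -p pics
python3 - <<'E'
from rig import bot, optics
import cv2,numpy as np
s=bot.sense();print({k:np.round(v,3).tolist() for k,v in s.items()},bot.grip_point_offset)
for n in["scene","side"]:
    c=optics.camera(n);cv2.imwrite(f"pics/{n}0.png",c["frame"][:,:,::-1]);print(n,np.round(c["intrinsics"],1).tolist(),np.round(c["R"],3).tolist(),np.round(c["t"],0))
E
```

```text
{'clock': 0.0, 'joint_positions': [-1.445, 0.277, 1.506, 0.0, 1.361, -0.121], 'qvel': [0.0, 0.0, -0.001, 0.001, 0.0, -0.001], 'joint_torque': [0.001, -41.677, -24.581, -0.0, 0.011, -0.0], 'eef_pos': [140.399, -557.04, 230.426], 'tcp_rot': [[0.97, 0.244, -0.0], [0.244, -0.97, 0.002], [0.0, -0.002, -1.0]], 'ft_force': [0.129, -0.065, -0.619], 'moment': [-0.005, 0.011, -0.031], 'gripper_force': 0.0, 'grip_width': 1.001} 18.700000000000003
scene [[402.8, 0.0, 280.9], [0.0, 402.8, 204.6], [0.0, 0.0, 1.0]] [[0.515, 0.857, 0.002], [0.739, -0.443, -0.507], [-0.434, 0.262, -0.862]] [-247. -289. 1788.]
side [[533.7, 0.0, 287.0], [0.0, 533.7, 205.0], [0.0, 0.0, 1.0]] [[-0.913, -0.407, -0.019], [-0.19, 0.467, -0.864], [0.361, -0.785, -0.503]] [ 435.  269. 1675.]
```

View pics/scene0.png

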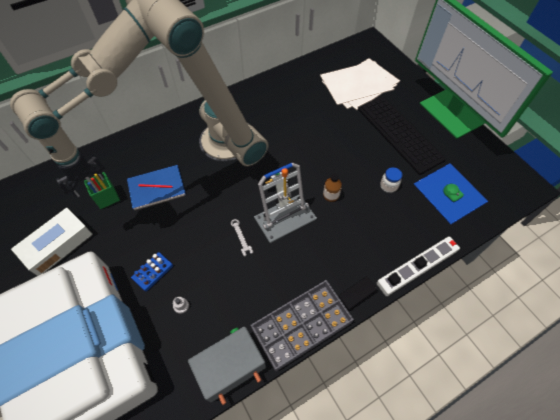

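View pics/side0.png

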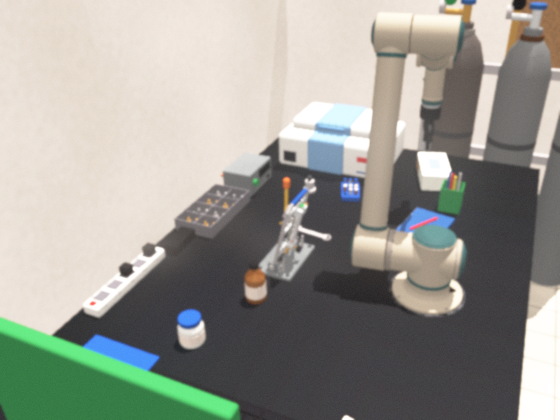

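Both views show the stand (scene about (285,205), side about (290,230)), with the leg's orange foot at scene (285,171) and side (286,183). I'll enlarge both.

Run:
```python
import cv2,numpy as np
a=cv2.imread("pics/scene0.png")[150:250,235:355];b=cv2.imread("pics/side0.png")[165:285,240:340]
a=cv2.resize(a,None,fx=5,fy=5,interpolation=cv2.INTER_CUBIC);cv2.imwrite("pics/c1.png",a)
b=cv2.resize(b,None,fx=5,fy=5,interpolation=cv2.INTER_CUBIC);cv2.imwrite("pics/c2.png",b)
```

```text
(no output)
```

View pics/c1.png

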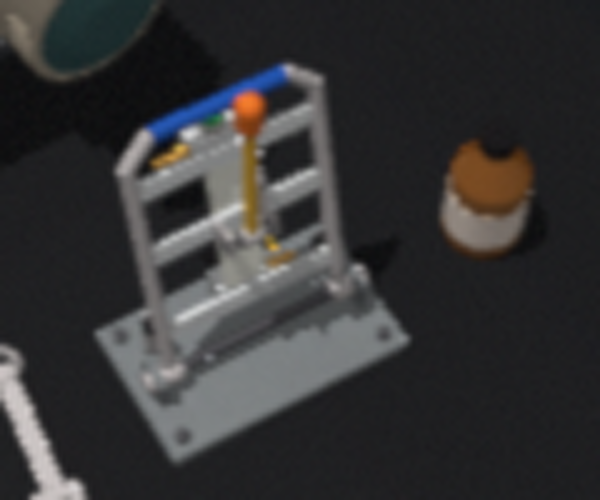

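View pics/c2.png

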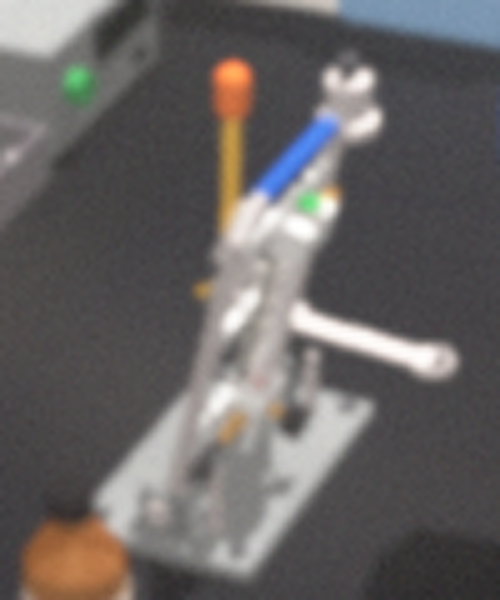

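The crops show the bar ends at scene (265,176) and (292,165), the foot ball at scene (285,171.5) and side (286,180), and the plate corners. I'll fit the stand's position and yaw to these.

```bash
cat > h.py <<'E'
from rig import bot, optics
import numpy as np
from scipy.optimize import least_squares
from scipy.spatial.transform import Rotation as Ro
C={n:optics.camera(n) for n in("scene","side")}
def proj(n,X):
    c=C[n];p=c["R"]@X+c["t"];return (c["intrinsics"]@p)[:2]/p[2]
def tri(a,b):
    f=lambda X:np.r_[proj("scene",X)-a,proj("side",X)-b]
    r=least_squares(f,[450,-50,100.]);return r.x,np.abs(r.fun).max()
E
python3 - <<'E'
from h import *
o1=np.array([235,150]);o2=np.array([240,165]);cv=lambda p,o:(np.array(p)+.5)/5-.5+o
S={'bR':(150,131),'bL':(287,75),'f':(249,109),'c1':(95,333),'c2':(178,462),'c3':(410,340)}
D={'bR':(335,122),'bL':(263,190),'f':(232,77),'c1':(375,403),'c4':(250,575),'c3':(95,500)}
S={k:cv(v,o1) for k,v in S.items()};D={k:cv(v,o2) for k,v in D.items()}
for k in['bR','bL','f']:print(k,tri(S[k],D[k]))
M=lambda d:{'bR':(-58,-53,260),'bL':(-58,53,260),'f':(-14,0,309),'c1':(d-65,-105,14),'c2':(d+65,-105,14),'c3':(d+65,105,14),'c4':(d-65,105,14)}
def f(p):
    m=M(p[3]);R=Ro.from_euler('z',p[2]).as_matrix()
    return np.concatenate([proj(n,R@np.array(m[k])+[p[0],p[1],0])-v for n,Q in(("scene",S),("side",D)) for k,v in Q.items()])
r=least_squares(f,[500,-50,0,0]);print(r.x,np.round(r.fun.reshape(-1,2),1).tolist())
E
```

```text
bR (array([417.53550946, -30.49964016, 262.15511653]), np.float64(0.521840311316339))
bL (array([424.8733914 ,  72.3746865 , 264.52797887]), np.float64(1.0796696079310095))
f (array([466.01875265,  19.35995363, 309.87579313]), np.float64(0.3086785857460086))
[ 4.79590187e+02  1.79937366e+01 -2.11979283e-02 -6.31643322e+00] [[-0.9, 1.1], [-1.5, -0.3], [-0.6, 0.0], [-1.0, -0.8], [-1.5, -0.4], [-0.8, -0.2], [-1.0, 0.2], [-0.4, 1.7], [-0.0, 0.2], [0.5, -0.5], [0.4, -0.9], [-4.2, 4.2]]
```

```bash
cat >> h.py <<'E'
def plan(p,yawy=None,n=10,turnfirst=False):
    "rows to reach world p (mm) with tool down, tool y at world angle yawy (rad)"
    s=bot.sense();R=np.array(s["tcp_rot"]);e=np.array(s["eef_pos"]);d=(np.array(p)-e)/n
    T=R if yawy is None else np.c_[[np.sin(yawy),-np.cos(yawy),0],[np.cos(yawy),np.sin(yawy),0],[0,0,-1]]
    w=np.degrees((Ro.from_matrix(R).inv()*Ro.from_matrix(T)).as_rotvec())/n
    print("turn/row",np.round(w,2).tolist());out=[]
    for k in range(n):
        out.append(np.round(R.T@d/10,2).tolist());R=R@Ro.from_rotvec(np.radians(w)).as_matrix()
    print("xyz",out)
E
python3 - <<'E'
from h import *
o1=np.array([235,150]);o2=np.array([240,165]);cv=lambda p,o:(np.array(p)+.5)/5-.5+o
S={'bR':(150,131),'bL':(287,75),'f':(249,109),'c1':(95,333),'c2':(178,462),'c3':(410,340)}
D={'bR':(335,122),'bL':(263,190),'f':(232,77),'c1':(375,403),'c4':(250,575)}
S={k:cv(v,o1) for k,v in S.items()};D={k:cv(v,o2) for k,v in D.items()}
M=lambda d:{'bR':(-58,-53,260),'bL':(-58,53,260),'f':(-14,0,309),'c1':(d-65,-105,14),'c2':(d+65,-105,14),'c3':(d+65,105,14),'c4':(d-65,105,14)}
def f(p):
    m=M(p[3]);R=Ro.from_euler('z',p[2]).as_matrix()
    return np.concatenate([proj(n,R@np.array(m[k])+[p[0],p[1],0])-v for n,Q in(("scene",S),("side",D)) for k,v in Q.items()])
r=least_squares(f,[500,-50,0,0],loss='soft_l1');print(r.x,np.round(f(r.x).reshape(-1,2),1).tolist())
x,y,a,_=r.x
open('h.py','a').write(f"\nP=np.array([{x:.1f},{y:.1f},0]);A={a:.4f};SR=Ro.from_euler('z',A).as_matrix()\nW=lambda *q:P+SR@np.array(q)\n")
E
python3 - <<'E'
from h import *
print(W(-58,0,260),W(-14,0,309),A)
p=bot.sense()["eef_pos"]
plan(W(-75,0,370),A,14)
E
```

```text
[ 4.78993138e+02  2.03709075e+01 -1.62093578e-02 -3.63357299e+00] [[-0.4, 0.7], [-1.1, -0.7], [-0.1, -0.4], [-0.2, -0.5], [-0.6, -0.1], [-0.1, -0.2], [-1.1, 0.5], [-0.4, 2.1], [-0.2, 0.6], [-0.4, -0.3], [-0.3, -0.7]]
[421.00761059  21.3395589  260.        ] [465.00183704  20.62679008 309.        ] -0.0162Traceback (most recent call last):
  File "<stdin>", line 4, in <module>
  File "h.py", line 15, in plan
    w=np.degrees((Ro.from_matrix(R).inv()*Ro.from_matrix(T)).as_rotvec())/n
                                          ~~~~~~~~~~~~~~^^^
  File "scipy/spatial/transform/_rotation.pyx", line 1143, in scipy.spatial.transform._rotation.Rotation.from_matrix
ValueError: Non-positive determinant (left-handed or null coordinate frame) in rotation matrix 0: [[-0.01619929  0.99986878  0.        ]
 [-0.99986878 -0.01619929  0.        ]
 [ 0.          0.         -1.        ]].
```

```bash
sed -i 's/np.c_\[\[np.sin(yawy),-np.cos(yawy),0\]/np.c_[[-np.sin(yawy),np.cos(yawy),0]/' h.py
python3 -c "
from h import *
plan(W(-75,0,370),A,14)"
```

```text
turn/row [0.0, 0.0, -5.35]
xyz [[2.84, -3.55, -0.99], [3.16, -3.27, -0.99], [3.45, -2.96, -0.99], [3.71, -2.63, -0.99], [3.94, -2.27, -0.99], [4.13, -1.89, -0.99], [4.29, -1.5, -0.99], [4.41, -1.09, -0.99], [4.49, -0.68, -0.99], [4.54, -0.26, -0.99], [4.54, 0.17, -0.99], [4.51, 0.59, -0.99], [4.43, 1.01, -0.99], [4.32, 1.42, -0.99]]
```

```bash
python3 -m pendant '{"angular":[[0,0,-5.3],[0,0,-5.3],[0,0,-5.3],[0,0,-5.3],[0,0,-5.3],[0,0,-5.3],[0,0,-5.3],[0,0,-5.3],[0,0,-5.3],[0,0,-5.3]],"xyz":[[2.8,-3.5,-1.4],[3.2,-3.3,-1.4],[3.4,-3,-1.4],[3.7,-2.6,-1.4],[3.9,-2.3,-1.4],[4.1,-1.9,-1.4],[4.3,-1.5,-1.4],[4.4,-1.1,-1.4],[4.5,-0.7,-1.4],[4.5,-0.3,-1.4]],"claw":[-1,-1,-1,-1,-1,-1,-1,-1,-1,-1]}' 40
python3 -c "
from h import *
plan(W(-75,0,370),A,6)"
```

```text
clock: 1.75
eef_pos: [328.8, -143.6, 372.0]
tcp_rot: [[0.386, 0.923, 0.001], [0.923, -0.386, -0.001], [-0.0, 0.001, -1.0]]
ft_force: [0.4, -0.1, -0.7]
grip_width: 0.003
gripper_force: 0.0
turn/row [0.04, -0.01, -3.58]
xyz [[2.99, 0.1, 0.06], [2.98, 0.29, 0.06], [2.95, 0.47, 0.06], [2.92, 0.66, 0.05], [2.87, 0.84, 0.05], [2.81, 1.02, 0.05]]
```

```bash
python3 -m pendant '{"angular":[[0,0,-3.6],[0,0,-3.6],[0,0,-3.6],[0,0,-3.6],[0,0,-3.6],[0,0,-3.6],[0,0,0],[0,0,0]],"xyz":[[3,0.1,0],[3,0.3,0],[2.9,0.5,0],[2.9,0.7,0],[2.9,0.8,0],[2.8,1,0],[0,0,0],[0,0,0]],"claw":[-1,-1,-1,-1,-1,-1,-1,-1]}'
python3 -c "
from h import *
import cv2
plan(W(-51,0,292),A,6)
for n,(x,y) in (('scene',(235,120)),('side',(240,130))):
    cv2.imwrite(f'pics/{n}1.png',cv2.resize(C[n]['frame'][y:y+100,x:x+100,::-1],None,fx=5,fy=5,interpolation=cv2.INTER_CUBIC))
a,b=[cv2.imread(f'pics/{n}1.png')[:, :400] for n in('scene','side')]
cv2.imwrite('pics/m1.png',np.hstack([a,b]))
for q in ((-14,0,309),(-58,0,260)): print([np.round(proj(n,W(*q)),1) for n in C])
print(bot.sense()['joint_positions'])
"
```

```text
clock: 2.85
eef_pos: [403.5, 16.6, 371.1]
tcp_rot: [[0.023, 1.0, -0.001], [1.0, -0.023, -0.001], [-0.001, -0.001, -1.0]]
ft_force: [-0.0, 0.4, 0.3]
grip_width: -0.001
gripper_force: 0.0
turn/row [-0.0, 0.01, -0.07]
xyz [[0.09, 0.41, 1.32], [0.09, 0.41, 1.32], [0.09, 0.41, 1.32], [0.09, 0.41, 1.32], [0.09, 0.41, 1.32], [0.09, 0.41, 1.32]]
[array([284.3, 171. ]), array([285.8, 180.6])]
[array([277.7, 170.2]), array([298.8, 196.9])]
[-1.31115835e-01 -4.19201589e-02  1.54131984e+00 -7.98719998e-04
  1.64229547e+00 -1.07201164e-01]
```

View pics/m1.png

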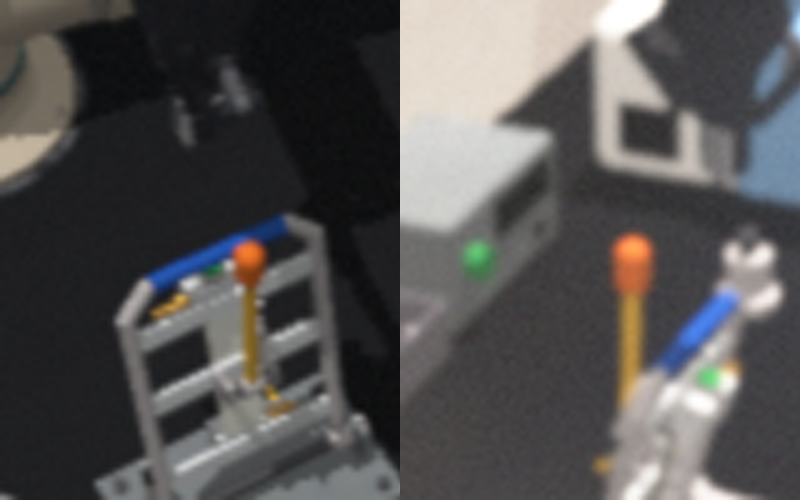

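The scene shows the shut gripper tip at about (272,148), in front of the bar. The foot ball is unchanged, and its model projection matches to within about 0.5 px. Next I'll descend in front of the foot.

```bash
python3 -m pendant '{"angular":[[0,0,0],[0,0,0],[0,0,0],[0,0,0],[0,0,0],[0,0,0],[0,0,0]],"xyz":[[0.1,0.4,1.3],[0.1,0.4,1.3],[0.1,0.4,1.3],[0.1,0.4,1.3],[0.1,0.4,1.3],[0,0.4,1.2],[0,0,0]],"claw":[-1,-1,-1,-1,-1,-1,-1]}'
python3 -c "
from h import *
import cv2
e=np.array(bot.sense()['eef_pos']);print([np.round(proj(n,e),1) for n in C], SR.T@(e-P), SR.T@(tri([271.6,148],[304,167])[0]-P))
for n,(x,y) in (('scene',(250,130)),('side',(250,140))):
    cv2.imwrite(f'pics/{n}2.png',cv2.resize(C[n]['frame'][y:y+80,x:x+65,::-1],None,fx=6,fy=6,interpolation=cv2.INTER_CUBIC))
a,b=[cv2.imread(f'pics/{n}2.png') for n in('scene','side')]
cv2.imwrite('pics/m2.png',np.hstack([a,b]))
"
```

```text
clock: 3.82
eef_pos: [427.7, 22.1, 293.1]
tcp_rot: [[0.022, 1.0, -0.002], [1.0, -0.022, 0.0], [0.0, -0.002, -1.0]]
ft_force: [-0.5, 0.2, 0.7]
grip_width: 0.0
gripper_force: 0.0
[array([278.9, 165.6]), array([296.5, 187. ])] [-50.91556854   0.77177505 294.38134638] [-75.36442755  -8.79301217 365.24610843]
```

View pics/m2.png

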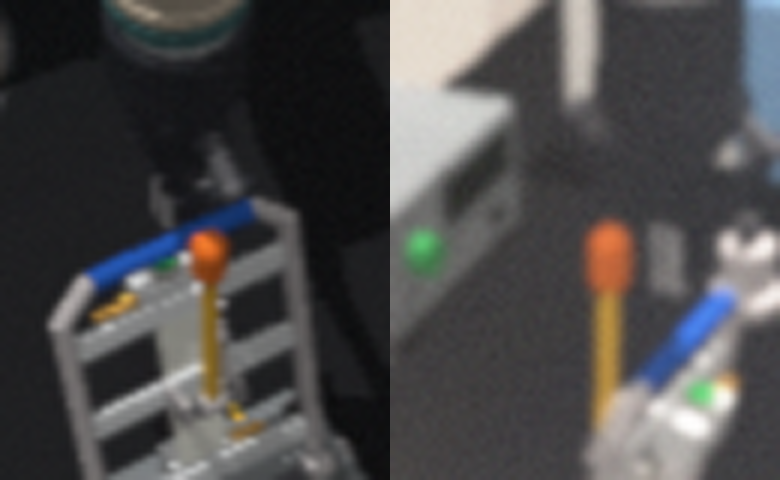

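Side view: the finger stands between the foot (610,255 in the crop) and the bar, with a gap. Now I'll push slowly backwards, following the foot's arc.

```bash
cat >> h.py <<'E'
import cv2
def blob(lo,hi,x0=245,y0=130,x1=345,y1=285):
    o=[]
    for n in C:
        m=cv2.inRange(cv2.cvtColor(C[n]["frame"],cv2.COLOR_RGB2HSV),np.array(lo),np.array(hi));k=np.zeros_like(m);k[y0:y1,x0:x1]=m[y0:y1,x0:x1]
        _,_,st,ce=cv2.connectedComponentsWithStats(k);i=1+st[1:,4].argmax();o.append(ce[i])
    X,r=tri(*o);return np.round(SR.T@(X-P),1),round(r,2)
def see():
    for nm,a in (("orange",((4,170,120),(14,255,255))),("bar",((106,170,60),(120,255,255)))):
        try:print(nm,*blob(*a))
        except Exception as ex:print(nm,ex)
    s=bot.sense();print("tcp",np.round(SR.T@(np.array(s["eef_pos"])-P),1),s["clock"])
E
python3 -c "
from h import *
see()"
python3 -m pendant '{"angular":[[0,0,0],[0,0,0],[0,0,0],[0,0,0],[0,0,0],[0,0,0],[0,0,0],[0,0,0],[0,0,0],[0,0,0]],"xyz":[[0,0.5,0.1],[0,0.5,0.1],[0,0.5,0.1],[0,1,0.1],[0,1,0.1],[0,1,0.1],[0,1,0.2],[0,1,0.3],[0,1,0.4],[0,1,0.4]],"claw":[-1,-1,-1,-1,-1,-1,-1,-1,-1,-1]}'
python3 -c "
from h import *
see()"
```

```text
orange [ 28.   65.6 301.8] 21.52
bar [-58.3  -6.6 266.8] 1.08
tcp [-50.8   0.8 294.8] 4.025
clock: 5.28
eef_pos: [513.6, 20.1, 274.9]
tcp_rot: [[0.022, 1.0, -0.0], [1.0, -0.022, -0.0], [-0.0, -0.0, -1.0]]
ft_force: [-0.8, 0.1, 1.1]
grip_width: 0.003
gripper_force: 0.1
orange [ 63.6  77.6 309.1] 12.66
bar [-55.5 -11.9 257.7] 1.02
tcp [3.480e+01 2.000e-01 2.744e+02] 5.375
```

```bash
sed -i 's/x1=345,y1=285/x1=318,y1=245/; s/(4,170,120)/(4,190,150)/' h.py
python3 -c "
from h import *
see()
for n,(x,y) in (('scene',(250,130)),('side',(250,140))):
    cv2.imwrite(f'pics/{n}3.png',cv2.resize(C[n]['frame'][y:y+80,x:x+65,::-1],None,fx=6,fy=6,interpolation=cv2.INTER_CUBIC))
a,b=[cv2.imread(f'pics/{n}3.png') for n in('scene','side')]
cv2.imwrite('pics/m3.png',np.hstack([a,b]))
"
```

```text
orange attempt to get argmax of an empty sequence
bar [-55.7 -12.5 256.8] 1.25
tcp [ 33.9   0.3 274.9] 5.475
```

View pics/m3.png

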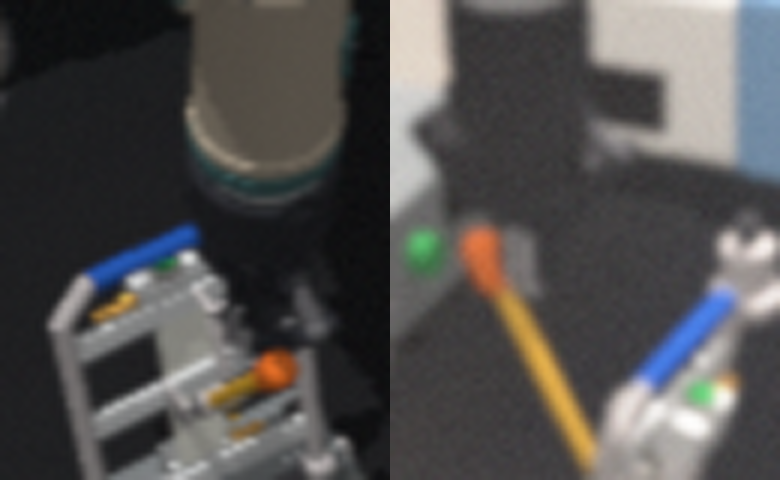

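The leg is tilting back with the finger behind its orange foot (scene (296,191)), and the bar hasn't moved. Next I push it past centre.

```bash
python3 -m pendant '{"angular":[[0,0,0],[0,0,0],[0,0,0],[0,0,0],[0,0,0],[0,0,0],[0,0,0],[0,0,0]],"xyz":[[0,1,0.6],[0,1,0.7],[0,1,0.8],[0,1,0.9],[0,0.8,1],[0,0,0],[0,0,-2],[0,0,-4]],"claw":[-1,-1,-1,-1,-1,-1,-1,-1]}'
python3 -c "
from h import *
see()
for n,(x,y) in (('scene',(250,150)),('side',(240,170))):
    cv2.imwrite(f'pics/{n}4.png',cv2.resize(C[n]['frame'][y:y+110,x:x+75,::-1],None,fx=5,fy=5,interpolation=cv2.INTER_CUBIC))
a,b=[cv2.imread(f'pics/{n}4.png') for n in('scene','side')]
cv2.imwrite('pics/m4.png',np.hstack([a,b]))
"
```

```text
clock: 6.48
eef_pos: [559.7, 19.2, 294.4]
tcp_rot: [[0.022, 1.0, -0.005], [1.0, -0.022, 0.0], [0.0, -0.005, -1.0]]
ft_force: [0.8, -0.1, -0.1]
grip_width: 0.0
gripper_force: 0.0
orange attempt to get argmax of an empty sequence
bar [-56.8  -2.9 260.8] 0.23
tcp [ 8.410e+01 -1.000e-01  3.001e+02] 6.575
```

View pics/m4.png

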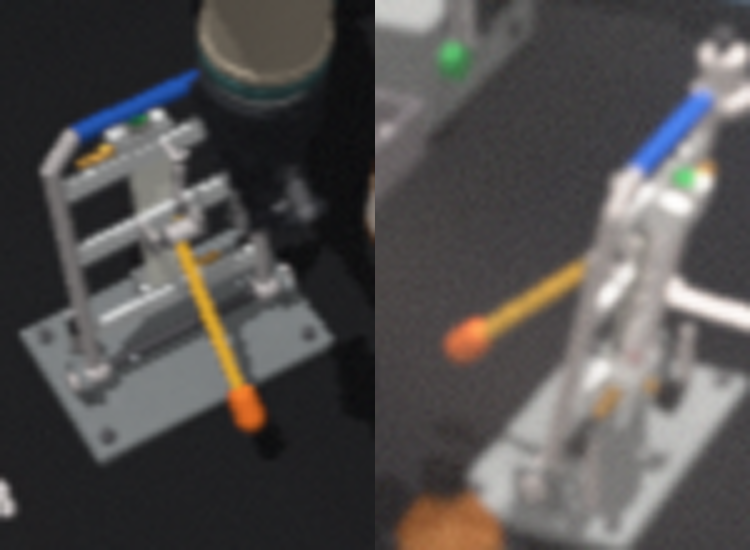

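```bash
cat >> h.py <<'E'
def fplan(t,r,n=1,dx=0):
    u=np.array([np.sin(t),0,np.cos(t)]);T=SR@np.c_[[0,1,0],[np.cos(t),0,-np.sin(t)],-u]
    s=bot.sense();R=np.array(s["tcp_rot"]);p=W(dx,0,32)+SR@u*r;d=(p-np.array(s["eef_pos"]))/n
    w=np.degrees((Ro.from_matrix(R).inv()*Ro.from_matrix(T)).as_rotvec())/n;out=[]
    for k in range(n):
        out.append(np.round(R.T@d/10,2).tolist());R=R@Ro.from_rotvec(np.radians(w)).as_matrix()
    print("turn/row",np.round(w,2).tolist(),"\nxyz",out)
E
python3 -c "
from h import *
X,r=tri([299.3,231.9],[257.6,238]);print(SR.T@(X-P),r,bot.sense()['eef_pos'])
fplan(-.25,310,8)"
```

```text
[100.31538007  -1.01637825  62.02115815] 0.23251753950199827 [561.03591752  19.11506034 296.17169895]
turn/row [-1.78, 0.01, -0.04] 
xyz [[-0.01, -1.98, -0.46], [-0.01, -1.97, -0.52], [-0.01, -1.95, -0.58], [-0.01, -1.93, -0.64], [-0.01, -1.91, -0.7], [-0.0, -1.89, -0.76], [-0.0, -1.86, -0.82], [-0.0, -1.84, -0.87]]
```

The foot is at scene (299,232) and side (258,238), which triangulates to (100, −1, 62) in the stand frame. I expected (102, 0, 58), so the leg is home and the frame is still on its stops. Now I move above the bar, open and tilted to match it.

```bash
python3 -m pendant '{"angular":[[-1.8,0,0],[-1.8,0,0],[-1.8,0,0],[-1.8,0,0],[-1.8,0,0],[-1.8,0,0],[-1.8,0,0],[-1.7,0,0],[0,0,0]],"xyz":[[0,-1.9,-0.6],[0,-2,-0.6],[0,-2,-0.6],[0,-1.9,-0.6],[0,-1.9,-0.7],[0,-1.9,-0.8],[0,-1.9,-0.8],[0,-1.8,-0.9],[0,0,0]],"claw":[-1,-1,0,1,1,1,1,1,1]}'
python3 -c "
from h import *
see();fplan(-.25,219,5,1)"
```

```text
clock: 7.8
eef_pos: [400.5, 22.8, 333.5]
tcp_rot: [[0.022, 0.969, 0.246], [1.0, -0.022, -0.005], [0.0, 0.246, -0.969]]
ft_force: [-0.9, -0.7, 0.3]
grip_width: 1.001
gripper_force: 0.0
orange attempt to get argmax of an empty sequence
bar [-57.1  -0.4 263.8] 0.5
tcp [-76.5   0.9 333.6] 7.9
turn/row [-0.01, 0.02, -0.07] 
xyz [[-0.02, 0.01, 1.85], [-0.02, 0.01, 1.85], [-0.02, 0.01, 1.85], [-0.02, 0.01, 1.85], [-0.02, 0.01, 1.85]]
```

```bash
python3 -m pendant '{"angular":[[0,0,0],[0,0,0],[0,0,0],[0,0,0],[0,0,0],[0,0,0]],"xyz":[[0,0,2],[0,0,2],[0,0,2],[0,0,2],[0,0,1.2],[0,0,0]],"claw":[1,1,1,1,1,1]}' 30
python3 -c "
from h import *
see();fplan(-.25,219,1,1)
for n,(x,y) in (('scene',(240,140)),('side',(260,150))):
    cv2.imwrite(f'pics/{n}5.png',cv2.resize(C[n]['frame'][y:y+80,x:x+65,::-1],None,fx=6,fy=6,interpolation=cv2.INTER_CUBIC))
a,b=[cv2.imread(f'pics/{n}5.png') for n in('scene','side')]
cv2.imwrite('pics/m5.png',np.hstack([a,b]))
"
```

```text
clock: 8.65
eef_pos: [425.3, 22.1, 243.8]
tcp_rot: [[0.022, 0.969, 0.244], [1.0, -0.021, -0.005], [0.0, 0.244, -0.97]]
ft_force: [-1.0, -1.0, 0.3]
grip_width: 1.003
gripper_force: 0.0
orange attempt to get argmax of an empty sequence
bar [-56.7 -21.7 262.1] 0.08
tcp [-53.2   0.7 245.4] 8.75
turn/row [-0.01, 0.09, -0.31] 
xyz [[-0.07, -0.03, 0.11]]
```

View pics/m5.png

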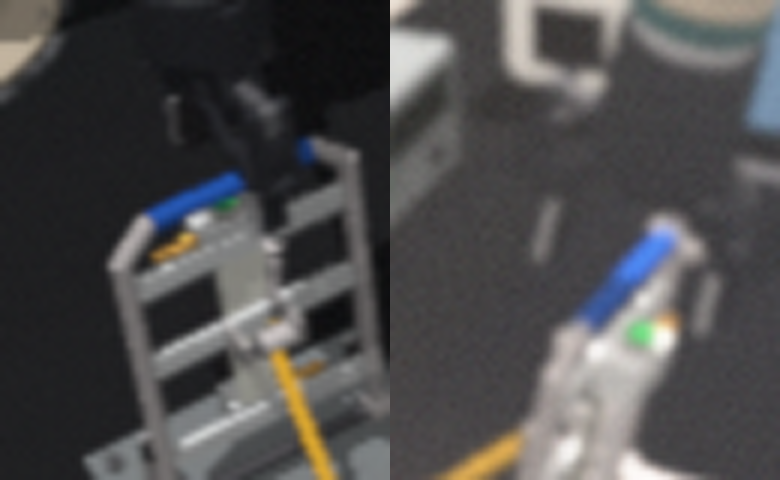

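The fingers straddle the bar, with the side view showing pads at (545,230) and (705,305) around it at (625,280). I'll close the gripper.

```bash
python3 -m pendant '{"angular":[[0,0,0],[0,0,0],[0,0,0],[0,0,0],[0,0,0],[0,0,0],[0,0,0],[0,0,0]],"xyz":[[0,0,0],[0,0,0],[0,0,0],[0,0,0],[0,0,0],[0,0,0],[0,0,0],[0,0,0]],"claw":[-1,-1,-1,-1,-1,-1,-1,-1]}' 30
python3 -c "
from h import *
see()
s=bot.sense();print(np.round(s['ft_force'],1),np.round(s['moment'],2),s['grip_width']*85)
fplan(0,219,12,0)"
```

```text
clock: 9.75
eef_pos: [426.7, 22.0, 245.9]
tcp_rot: [[0.022, 0.968, 0.25], [1.0, -0.021, -0.006], [-0.0, 0.25, -0.968]]
ft_force: [5.4, 0.8, 1.9]
grip_width: 0.147
gripper_force: 29.8
orange attempt to get argmax of an empty sequence
bar attempt to get argmax of an empty sequence
tcp [-52.3   0.7 245.9] 9.85
[6.  0.1 2. ] [ 0.07 -0.72 -0.01] 12.582024149422486
turn/row [1.21, 0.0, -0.03] 
xyz [[-0.0, 0.43, 0.07], [-0.0, 0.43, 0.06], [-0.0, 0.44, 0.05], [-0.0, 0.44, 0.04], [-0.0, 0.44, 0.03], [-0.0, 0.44, 0.02], [-0.0, 0.44, 0.01], [-0.01, 0.44, 0.0], [-0.01, 0.44, -0.01], [-0.01, 0.44, -0.01], [-0.01, 0.44, -0.02], [-0.01, 0.44, -0.03]]
```

```bash
python3 -m pendant '{"angular":[[0.6,0,0],[1.2,0,0],[1.2,0,0],[1.2,0,0],[1.2,0,0],[1.2,0,0],[1.2,0,0],[1.2,0,0],[1.2,0,0],[1.2,0,0]],"xyz":[[0,0.23,0],[0,0.46,0],[0,0.46,0.01],[0,0.46,0],[0,0.46,0.01],[0,0.46,0],[0,0.46,0.01],[0,0.46,0],[0,0.46,0.01],[0,0.46,0]],"claw":[-1,-1,-1,-1,-1,-1,-1,-1,-1,-1]}' 40
python3 -c "
from h import *
see();fplan(0,220.5,3,0)
s=bot.sense();print(np.round(s['moment'],2))"
```

```text
clock: 11.1
eef_pos: [467.7, 21.0, 252.4]
tcp_rot: [[0.022, 0.999, 0.048], [1.0, -0.022, -0.002], [-0.001, 0.048, -0.999]]
ft_force: [-0.5, -0.1, 7.3]
grip_width: 0.143
gripper_force: 39.6
orange attempt to get argmax of an empty sequence
bar attempt to get argmax of an empty sequence
tcp [-10.2   0.3 252.4] 11.2
turn/row [0.95, 0.01, -0.11] 
xyz [[-0.01, 0.34, 0.01], [-0.01, 0.34, 0.01], [-0.01, 0.34, 0.0]]
[ 0.02 -0.08 -0.04]
```

```bash
python3 -m pendant '{"angular":[[1,0,0],[1,0,0],[0.8,0,0],[0,0,0],[0,0,0],[0,0,0],[0,0,0],[0,0,0]],"xyz":[[0,0.36,-0.02],[0,0.36,-0.02],[0,0.3,0],[0,0,0],[0,0,0],[0,0,0],[0,0,0],[0,0,0]],"claw":[-1,-1,-1,-1,-1,-1,-1,-1]}' 40
python3 -c "
from h import *
see()
s=bot.sense();print(np.round(s['moment'],2),np.round(s['ft_force'],1))
for n,(x,y) in (('scene',(235,140)),('side',(240,160))):
    cv2.imwrite(f'pics/{n}6.png',cv2.resize(C[n]['frame'][y:y+120,x:x+80,::-1],None,fx=5,fy=5,interpolation=cv2.INTER_CUBIC))
a,b=[cv2.imread(f'pics/{n}6.png') for n in('scene','side')]
cv2.imwrite('pics/m6.png',np.hstack([a,b]))
for q in ((105,0,32),(0,53,267),(0,-53,267),(100,0,40)):
    print(q,[np.round((proj(n,W(*q))-o)*5+[d,0],0) for n,o,d in(('scene',(235,140),0),('side',(240,160),400))])
"
```

```text
clock: 12.2
eef_pos: [478.3, 20.7, 252.8]
tcp_rot: [[0.022, 1.0, 0.001], [1.0, -0.022, -0.001], [-0.001, 0.001, -1.0]]
ft_force: [1.1, -0.4, 5.8]
grip_width: 0.144
gripper_force: 39.7
orange attempt to get argmax of an empty sequence
bar attempt to get argmax of an empty sequence
tcp [ -0.7   0.3 252.8] 12.3
[-0.04 -0.21 -0.01] [ 0.6 -0.   4.7]
(105, 0, 32) [array([323., 481.]), array([482., 426.])]
(0, 53, 267) [array([324., 173.]), array([574., 195.])]
(0, -53, 267) [array([188., 239.]), array([645., 121.])]
(100, 0, 40) [array([320., 471.]), array([488., 418.])]
```

View pics/m6.png

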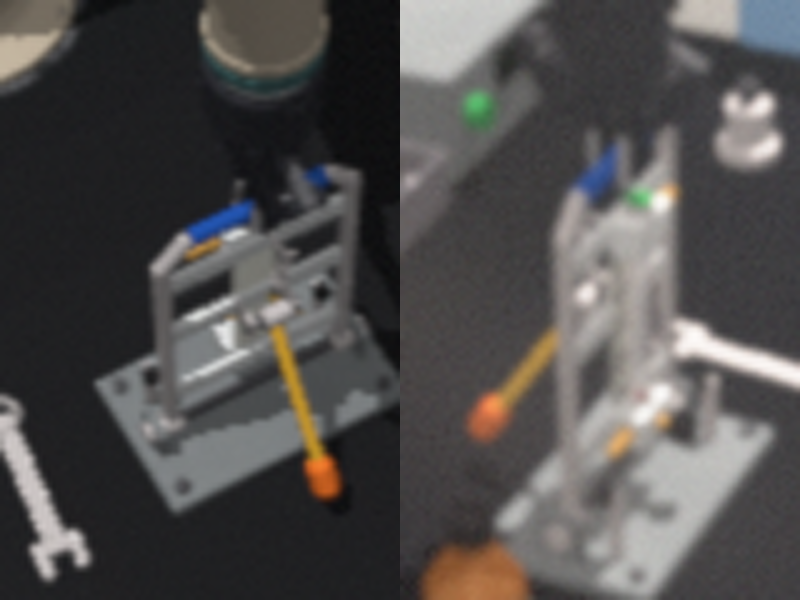

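The frame stands upright: its bar ends and leg foot (scene (323,485), side (485,420)) match the upright prediction within about 1 px, and the foot is clear of the bench with the grip steady at 40 N.

```bash
python3 -c "
from rig import bot
print(bot.finish_job())"
```

```text
the job is handed in; nothing more can be done
None
```

The job is handed in at about 12 s on the clock: the yellow leg is down against its stop, the frame is held upright by its blue bar in a 40 N grip, and the foot is about 20 mm clear of the bench. I steered clear of the other items but did not re-measure their positions.

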